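# Sweep the silver offcuts off the soldering board

### The arm

A 7-joint arm with a two-finger parallel gripper is mounted at the origin on the work surface. World frame = base frame: x ahead of the robot, y to its left, z up, the work surface at z = 0. Lengths are in m, angles in rad, forces in N, time in s.
With the tool pointing down it reaches from about 0.425 to 0.925 m from the base axis. Payload 6.8 kg.
Tool frame: the origin (TCP) lies at the very end of the fingers, on their centre line; the grasp point (between the pads) lies 19 mm behind it; z points along the fingers, y is the line along which they close (so a half turn about z gives the same grasp; the last joint's range is limited). The gripper opens to 85 mm and grips with 20 to 120 N. Pads are 22 mm wide; open, the fingers measure 114 mm over their backs; the gripper's body (76 mm by 85 mm) begins 54 mm behind the grasp point. The pads swing forward as they close: fully open they stand 13 mm farther back than shut.
Start: joints at [1.135, 0.477, 0.022, 1.555, -0.011, 1.109, -0.083], TCP at [0.217, -0.639, 0.205] pointing down, gripper open.
Joint ranges: [-2.96, 2.96], [-0.34, 2.1], [-1.41, 1.46], [0.24, 2.44], [-1.37, 4.51], [0.17, 1.92], [-2.96, 2.96]. Speed limits (rad/s): [2.39, 2.39, 3.14, 3.14, 3.14, 3.14, 3.14].

### API

Orientations are given as a rotation vector (axis times angle).
In Python, from bench import r gives the robot as it stands.
- The arm moves only by the shell command python3 -m jog 'ROWS' [FORCE]. ROWS is JSON, a list of rows, each an object of numbers: "fingers": the finger opening in m, from 0 to 0.0854; "x", "y", "z": the shift along the tool's x, y, z in m; "rx", "ry", "rz": the turn, a rotation vector about the tool's x, y, z in degrees. In form: [{"fingers": .., "x": .., "y": .., "z": .., "rx": .., "ry": .., "rz": ..}, ...]. A call has 1 to 8 rows; each row shifts and turns the commanded pose from where the row before left it, along the tool's axes as they then stand; what a row does not reach is not made up. A row lasts 1/8 s, in which the tool goes at most 62.5 mm and 10.7 degrees, less where a joint would pass 70% of its speed; a pose out of reach is approached as far as the arm can. A call is refused whole if a number of a shift passes 0.0625 or a number of a turn 10.7, either way. A call with a gripper value outside its range is refused whole. The fingers move at their own pace and stop on an object; FORCE is the grip in N (left out, the last holds). Time passes only in rows, so rows that do not move let the fingers close. It gives the time, the measured TCP pose, the force, the opening and the grip force at its end, in the units of the state.
- r.get_obs(): the state, without advancing time (a new reading comes with each control period).
- r.grab_frame(name): name is "side" or "top" or "wrist"; returns (picture, depth): 480x640x3 uint8, red, green, blue; 480x640 float32, m along the optical axis (not along the pixel's ray), 0 where there is no reading.
- r.get_calibration(name): a dict with "mtx" (3x3 intrinsics, pixels), "extrinsics" (4x4, takes a point from camera to world coordinates). Camera axes: x right, y down, z forward; pixel columns grow to the right and rows downward; lengths in m; the calibration is good to about 2 mm. A picture is of the moment at which its call begins: read the wrist's pose just before it. get_calibration takes no time and is no camera call; for the wrist camera it gives the pose at the moment of the call.
- r.hand_in(): hands the job in; it is judged then, once.
Trained networks look in the newest picture that a camera, given by its name, has taken for a name from the list of things; names that differ only in an ending like _2 or _b are one class to them, and where a whole thing is asked for, a point or a joint stands for the part that bears it (a point fixed in the world has none). Each returns a list of dicts, best first, with "score" (0 to 1); they miss things now and then, are a little off and sometimes report something else, mostly with a low value. They report only what shows in the picture. A call takes as long as a camera call.
- r.search_frame(target, camera): "xyz" ([x, y, z] in m, in world coordinates, good to about 4 mm: the middle of the surface that is visible of it).
- r.landmark_of(target, camera): "xyz" ([x, y, z] in m, in world coordinates, good to about 4 mm: a listed point, or the origin of a listed thing).
The state is a dict: "clock": time; "joints": joint angles; "qvel": joint speeds; "tau": joint torques, N m; "tcp_pos": TCP position; "orientation": TCP orientation; "contact_force": force on the tool from outside, world axes, zero at the start; "moment": the same for the moment, N m; "grip_width": finger opening in m; "gripper_force": force on a finger pad.
Only numpy, scipy, OpenCV 4.12 (cv2) and the standard library are available. Lean on these libraries where they do the work, as an engineer would, in place of code of your own. Each camera call takes 0.05 s, during which the arm holds its last target. There are 200 camera calls.

### The job

Clear the soldering board: with your fingertips, sweep the four flat-lying silver offcuts (two bits of bar, a disc and an L) along the board and over its edge into the scrap tray that stands against it. Push them only, do not pick any of them up, and leave the jar and the upright ring standing where they are on the board, along with everything else on the bench.

Things in the scene. Friction and masses are not known exactly. Their poses are not given: they have to be found in the camera images.
- board: Fixed matt black soldering board (charcoal slab), a flat slab 260 (own x) by 240 (own y) by 40 mm high, no rim. Origin at the centre of its underside on the bench (z = 0), so its top is at z = 0.040. Turned up to 0.2 rad from the world axes; the tray stands along its +y edge or its -y edge (120 mm from its centre), the file rest along the other.
- tray: Fixed dark wooden open-topped scrap tray, 260 (own x) by 110 (own y) by 34 mm high, 4 mm walls, floor 5 mm thick or less. Same yaw as the board, long side along the board's edge with a 2 mm gap; its rim is 6 mm lower than the board's top, so what is pushed over that edge drops in. Origin at the centre of its underside.
- file_rest: Fixed wooden block with four files lying on it, 260 by 110 mm, 34 mm high over the files (lower than the board's top), along the board's other edge, 2 mm gap. Not part of the job. Origin at the centre of its underside.
- bar_long: Silver offcut: bar 36 (own x) by 10 by 10 mm high, about 38 g. Lies flat on the board, any yaw; origin at the centre of its underside.
- bar_short: Silver offcut: bar 20 (own x) by 12 by 10 mm high, about 25 g. Lies flat on the board, any yaw; origin at the centre of its underside.
- disc: Silver offcut: round disc 28 mm across, 8 mm thick, about 52 g. Lies flat on the board, any yaw; origin at the centre of its underside.
- angle: Silver offcut: L shape 8 mm thick, legs 10 mm wide; one leg spans own x -14 to 14, y -10 to 0, the other x -14 to -4, y 0 to 14 mm; about 35 g. Lies flat on the board, any yaw; origin on its underside at 0, 0 of those.
- flux_jar: Amber glass jar with a white cap, 34 mm across, 42 mm high, standing loose on the board near the middle line between the two rows of offcuts. Leave alone. Origin at the centre of its underside.
- bezel: Silver tube ring standing upright, loose, 28 mm across, 24 mm high, on the board near the middle line between the two rows of offcuts. Leave alone. Origin at the centre of its underside.
- tin: Loose aluminium open tin, about 90 mm across, 32 mm high, on the bench to the left. Leave alone. Origin under its centre.
- tin_band: Loose aluminium ring, 90 mm across, 12 mm high, on the bench to the left. Leave alone. Origin under its centre.
- hammer: Loose hammer, 240 mm long, lying along its own x on the bench to the right. Leave alone.

How it is judged:
At the end, for the whole second after the job is handed in: All four offcuts lie at rest inside the tray (origins within its walls and below its rim); jar and upright ring stand within 12 mm of where they stood, and tin, tin ring and hammer within 20 mm (x of bar_long in the frame of tray between -0.128 and 0.128 m and y of bar_long in the frame of tray between -0.053 and 0.053 m and z of each of bar_long, bar_short, disc, angle in the frame of tray below 0.034 m and linear speed of each of bar_long, bar_short, disc, angle below 0.02 m/s and x of bar_short in the frame of tray between -0.128 and 0.128 m and y of bar_short in the frame of tray between -0.053 and 0.053 m and x of disc in the frame of tray between -0.128 and 0.128 m and y of disc in the frame of tray between -0.053 and 0.053 m and x of angle in the frame of tray between -0.128 and 0.128 m and y of angle in the frame of tray between -0.053 and 0.053 m and distance of each of flux_jar, bezel from where it was at the start of the episode below 0.012 m and angle between each of flux_jar, bezel's own z axis and vertical below 0.15 rad and distance of each of tin, tin_band, hammer from where it was at the start of the episode below 0.02 m); the robot touches nothing.
It fails at once if a silver offcut is lifted (more than 12 mm above the top of the board) (height (world z) of any of bar_long, bar_short, disc, angle above 0.052 m).
It fails at once if the jar or the upright ring on the board is shifted by over 12 mm or tipped (distance of any of flux_jar, bezel from where it was at the start of the episode above 0.012 m or angle between any of flux_jar, bezel's own z axis and vertical above 0.15 rad).
It fails at once if another loose thing on the bench is moved by over 20 mm (distance of any of tin, tin_band, hammer from where it was at the start of the episode above 0.02 m).
It also fails if it takes over 61 s, if anything falls off the work surface, if the arm or the gripper's body presses on something with over 40 N, if the wrist force passes 120 N, or if a joint passes its speed limit or range.

## Working session

There is one attempt and no reset: what is moved stays moved. The work goes in short steps, Python scripts to look and compute and a shell command to move; the robot and the scene stay as the last step left them, time stands still between calls to the robot, and variables do not carry over. Pictures are saved under pics/ and viewed, at most 12 in all, crops included, and the job is handed in when it is done.

```bash
mkdir -p pics; cat > h.py <<'E'
import numpy as np, cv2
from bench import r
from scipy.spatial.transform import Rotation as R
E
python3 - <<'E'
from h import *
o=r.get_obs(); print(o['clock'],o['tcp_pos'],o['orientation'],o['grip_width'])
print(R.from_rotvec(o['orientation']).as_matrix().round(3))
for c in ['top']:
    p,d=r.grab_frame(c); cv2.imwrite(f'pics/{c}0.png',p[:,:,::-1]); np.save('d0.npy',d)
    k=r.get_calibration(c); print(k['mtx'],np.round(k['extrinsics'],3))
    for n in ['board','tray','file_rest','bar_long','bar_short','disc','angle','flux_jar','bezel','tin','tin_band','hammer']:
        for q in r.landmark_of(n,c)[:2]: print(n,np.round(q['xyz'],3),round(q['score'],2))
E
```

```text
0.0 [ 0.21710252 -0.63847012  0.20422841] [-3.09773485e+00 -5.12362332e-01  6.84837866e-04] 0.08544440975196937
[[ 0.947  0.322 -0.001]
 [ 0.322 -0.947  0.002]
 [-0.    -0.002 -1.   ]]
[[498.91650734   0.         319.58417103]
 [  0.         498.91650734 235.7393341 ]
 [  0.           0.           1.        ]] [[ 0.024 -0.998  0.066  0.507]
 [-1.    -0.024  0.004 -0.006]
 [-0.002 -0.066 -0.998  1.172]
 [ 0.     0.     0.     1.   ]]
board [ 0.566  0.011 -0.004] 0.78
tray [ 0.603 -0.166 -0.001] 0.97
file_rest [ 0.602 -0.164 -0.001] 0.7
file_rest [ 0.534  0.187 -0.   ] 0.68
bar_long [0.64  0.106 0.04 ] 0.55
bar_short [ 0.658 -0.038  0.039] 0.54
bar_short [ 0.599 -0.164 -0.001] 0.43
disc [0.456 0.046 0.038] 0.52
disc [ 0.515 -0.087  0.039] 0.43
angle [ 0.512 -0.085  0.04 ] 0.64
flux_jar [ 0.575 -0.066  0.039] 0.73
bezel [0.561 0.04  0.039] 0.39
tin [ 0.466  0.432 -0.001] 0.86
tin_band [0.611 0.444 0.   ] 0.81
tin_band [ 0.535  0.187 -0.001] 0.27
hammer [ 0.47  -0.437  0.   ] 0.78
```

View pics/top0.png

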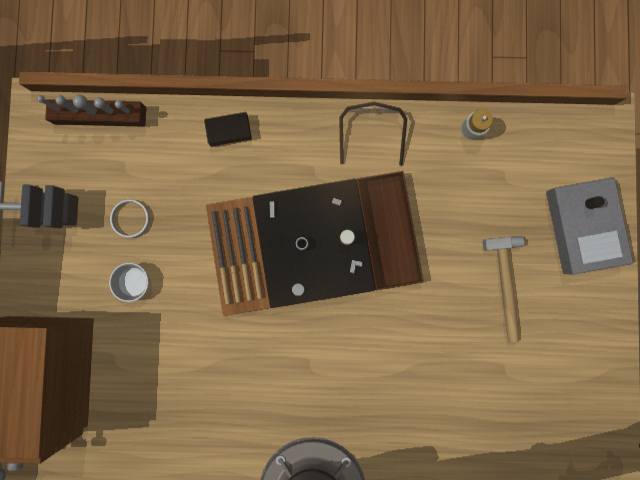

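The top view shows the tray on the right of the board (around pixel 390,230) and the files on the left. bar_long is at (272,209), bar_short at (337,202), the disc at (298,289) and the L at (355,267). The jar is at (347,237) and the ring at (302,243). I'll refine these from pixels.

```bash
cat >> h.py <<'E'
import json,os,sys
if os.path.exists('b.json'):
    B=json.load(open('b.json')); C=np.array(B['c']); yaw=B['yaw']
    ex=np.array([np.cos(yaw),np.sin(yaw)]); ey=np.array([-ex[1],ex[0]])
    tob=lambda p:((np.asarray(p)[...,:2]-C)@np.c_[ex,ey])
def plane(uv,z,k,E=None):
    E=np.array(k['extrinsics']) if E is None else E
    uv=np.asarray(uv,float).reshape(-1,2); d=np.c_[uv,np.ones(len(uv))]@np.linalg.inv(k['mtx']).T@E[:3,:3].T
    o=E[:3,3]; return o+d*((z-o[2])/d[:,2])[:,None]
def go(bx,by,z):
    o=r.get_obs(); M=R.from_rotvec(o['orientation']).as_matrix()
    w=np.r_[C+bx*ex+by*ey,z]; phi=np.degrees(np.arctan2(M[1,0],M[0,0]))
    print('t',o['clock'],'board',tob(o['tcp_pos']).round(4),'z',round(o['tcp_pos'][2],4),'shift(tool)mm',(M.T@(w-o['tcp_pos'])*1e3).round(1),'rz',round(phi-(np.degrees(yaw)+90),2),'tilt',M[:2,2].round(4),'grip',round(o['grip_width'],4),'F',np.round(o['contact_force'],1))
E
python3 - <<'E'
from h import *
k=r.get_calibration('top'); p=cv2.imread('pics/top0.png'); g=p.max(2)
m=np.zeros(g.shape,np.uint8); m[175:312,205:385]=(g[175:312,205:385]<45)
n,l,s,c=cv2.connectedComponentsWithStats(m); i=1+s[1:,4].argmax()
print(s[i]); cs,_=cv2.findContours((l==i).astype(np.uint8),0,2)
hull=cv2.convexHull(max(cs,key=len))
w=plane(hull,.04,k)[:,:2]
rect=cv2.minAreaRect((w*1000).astype(np.float32)); print(rect)
a=np.radians(rect[2]); a=(a+np.pi/4)%(np.pi/2)-np.pi/4
import h
json.dump(dict(c=[rect[0][0]/1e3,rect[0][1]/1e3],yaw=a),open('b.json','w'))
C=np.array(rect[0])/1e3; ex=np.array([np.cos(a),np.sin(a)]); ey=np.array([-ex[1],ex[0]])
hm=np.zeros_like(m); cv2.fillConvexPoly(hm,cv2.convexHull(max(cs,key=len)),1)
b=((g>70)&(hm>0)).astype(np.uint8)
n,l,s,cc=cv2.connectedComponentsWithStats(b)
for j in range(1,n):
    if s[j,4]>6:
        P=(plane(np.argwhere(l==j)[:,::-1],.048,k)[:,:2]-C)@np.c_[ex,ey]
        rr=cv2.minAreaRect((P*1e3).astype(np.float32)); print(cc[j].round(0),s[j,4],'board mm',(P.mean(0)*1e3).round(1),'min',(P.min(0)*1e3).round(),'max',(P.max(0)*1e3).round())
big=cv2.resize(p[165:320,200:430],None,fx=3.4,fy=3.4,interpolation=2); cv2.imwrite('pics/c.png',big)
E
python3 -c "
from h import *
go(.079,-.03,.14)"
```

```text
[ 254  188  122  120 9093]
((565.6171875, 10.733062744140625), (255.3314666748047, 240.65609741210938), 10.884076118469238)
[336. 202.] 52 board mm [ 83.3 -65.4] min [ 74. -76.] max [ 92. -56.]
[271. 209.] 73 board mm [91.  82.1] min [72. 76.] max [109.  88.]
[347. 237.] 185 board mm [  0.5 -75.5] min [-16. -92.] max [ 18. -59.]
[301. 243.] 64 board mm [ 3.4 27.6] min [-10.  15.] max [18. 42.]
[355. 265.] 92 board mm [-65.8 -81.9] min [-82. -98.] max [-53. -69.]
[298. 289.] 128 board mm [-97.2  53.1] min [-111.   40.] max [-83.  66.]
t 0.65 board [-0.4647 -0.5723] z 0.2052 shift(tool)mm [ 613.1 -462.5   65.2] rz -82.1 tilt [ 0. -0.] grip 0.0856 F [-0.6  0.6  0.1]
```

View pics/c.png

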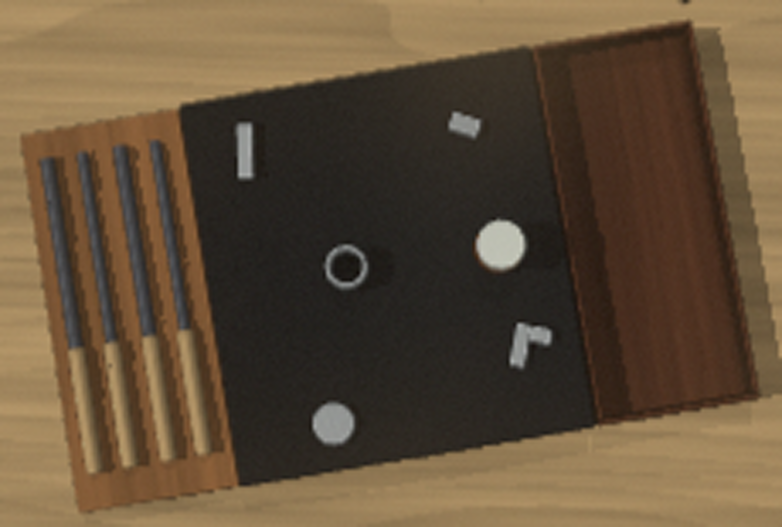

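```bash
python3 -m jog '[{"fingers":0.012,"x":0.038,"y":-0.029},{"x":0.038,"y":-0.029},{"x":0.038,"y":-0.029},{"x":0.038,"y":-0.029},{"x":0.038,"y":-0.029},{"x":0.038,"y":-0.029},{"x":0.038,"y":-0.029},{"x":0.038,"y":-0.029}]' 30
python3 -m jog '[{"x":0.038,"y":-0.029},{"x":0.038,"y":-0.029},{"x":0.038,"y":-0.029},{"x":0.038,"y":-0.029},{"x":0.038,"y":-0.029},{"x":0.038,"y":-0.029},{"x":0.038,"y":-0.029},{"x":0.038,"y":-0.029}]'
python3 -m jog '[{"rz":-10.2},{"rz":-10.2},{"rz":-10.2},{"rz":-10.2},{"rz":-10.2},{"rz":-10.2},{"rz":-10.2},{"rz":-10.2}]'
python3 -c "
from h import *
go(.083,-.03,.11)"
```

```text
t 0.65 board [-0.4647 -0.5723] z 0.2052 shift(tool)mm [ 617.  -461.9   95.2] rz -82.1 tilt [ 0. -0.] grip 0.0856 F [-0.6  0.6  0.1]validation failed for argument at $[0]...
validation failed for argument at $[0]...
validation failed for argument at $[0]...
```

```bash
python3 -m jog '[{"fingers":0.012,"x":0.038,"y":-0.029,"z":0,"rx":0,"ry":0,"rz":0},{"fingers":0.012,"x":0.038,"y":-0.029,"z":0,"rx":0,"ry":0,"rz":0},{"fingers":0.012,"x":0.038,"y":-0.029,"z":0,"rx":0,"ry":0,"rz":0},{"fingers":0.012,"x":0.038,"y":-0.029,"z":0,"rx":0,"ry":0,"rz":0},{"fingers":0.012,"x":0.038,"y":-0.029,"z":0,"rx":0,"ry":0,"rz":0},{"fingers":0.012,"x":0.038,"y":-0.029,"z":0,"rx":0,"ry":0,"rz":0},{"fingers":0.012,"x":0.038,"y":-0.029,"z":0,"rx":0,"ry":0,"rz":0},{"fingers":0.012,"x":0.038,"y":-0.029,"z":0,"rx":0,"ry":0,"rz":0}]' 30
```

```text
clock: 1.65
tcp_pos: [0.4313, -0.3203, 0.2055]
orientation: [3.099, 0.512, 0.001]
contact_force: [0.9, -0.1, 0.6]
grip_width: 0.0122
gripper_force: 0.0
```

```bash
python3 -m jog '[{"fingers":0.012,"x":0.038,"y":-0.029,"z":0,"rx":0,"ry":0,"rz":0},{"fingers":0.012,"x":0.038,"y":-0.029,"z":0,"rx":0,"ry":0,"rz":0},{"fingers":0.012,"x":0.038,"y":-0.029,"z":0,"rx":0,"ry":0,"rz":0},{"fingers":0.012,"x":0.038,"y":-0.029,"z":0,"rx":0,"ry":0,"rz":0},{"fingers":0.012,"x":0.038,"y":-0.029,"z":0,"rx":0,"ry":0,"rz":0},{"fingers":0.012,"x":0.038,"y":-0.029,"z":0,"rx":0,"ry":0,"rz":0},{"fingers":0.012,"x":0.038,"y":-0.029,"z":0,"rx":0,"ry":0,"rz":0},{"fingers":0.012,"x":0.038,"y":-0.029,"z":0,"rx":0,"ry":0,"rz":0}]'
python3 -m jog '[{"fingers":0.012,"x":0,"y":0,"z":0,"rx":0,"ry":0,"rz":-10.2},{"fingers":0.012,"x":0,"y":0,"z":0,"rx":0,"ry":0,"rz":-10.2},{"fingers":0.012,"x":0,"y":0,"z":0,"rx":0,"ry":0,"rz":-10.2},{"fingers":0.012,"x":0,"y":0,"z":0,"rx":0,"ry":0,"rz":-10.2},{"fingers":0.012,"x":0,"y":0,"z":0,"rx":0,"ry":0,"rz":-10.2},{"fingers":0.012,"x":0,"y":0,"z":0,"rx":0,"ry":0,"rz":-10.2},{"fingers":0.012,"x":0,"y":0,"z":0,"rx":0,"ry":0,"rz":-10.2},{"fingers":0.012,"x":0,"y":0,"z":0,"rx":0,"ry":0,"rz":-10.2}]'
python3 - <<'E'
from h import *
go(.083,-.03,.11)
k=r.get_calibration('wrist');p,d=r.grab_frame('wrist');cv2.imwrite('pics/w1.png',p[:,:,::-1])
for n in ['bar_short','bar_long','disc','angle','flux_jar','bezel']:
    for q in r.landmark_of(n,'wrist')[:1]: print(n,(tob(q['xyz'])*1e3).round(1),np.round(q['xyz'][2],3),round(q['score'],2))
E
```

```text
clock: 2.65
tcp_pos: [0.6444, -0.0029, 0.2054]
orientation: [3.099, 0.512, 0.0]
contact_force: [0.3, -0.8, 0.2]
grip_width: 0.0122
gripper_force: 0.0
clock: 3.65
tcp_pos: [0.6436, -0.0043, 0.2053]
orientation: [2.005, 2.419, -0.0]
contact_force: [1.0, 0.3, -0.8]
grip_width: 0.0118
gripper_force: 0.0
t 3.65 board [ 0.0738 -0.0295] z 0.2053 shift(tool)mm [-0.5  9.2 95.3] rz -0.19 tilt [ 0.0001 -0.0002] grip 0.0118 F [ 1.   0.3 -0.8]
bar_short [ 84.4 -68. ] 0.037 0.55
bar_long [92.9 82.8] 0.039 0.89
disc [-95.3  54.8] 0.04 0.63
angle [-71.4 -86.2] 0.04 0.95
flux_jar [  3.4 -70. ] 0.039 0.58
bezel [-0.2 24.9] 0.041 0.64
```

View pics/w1.png

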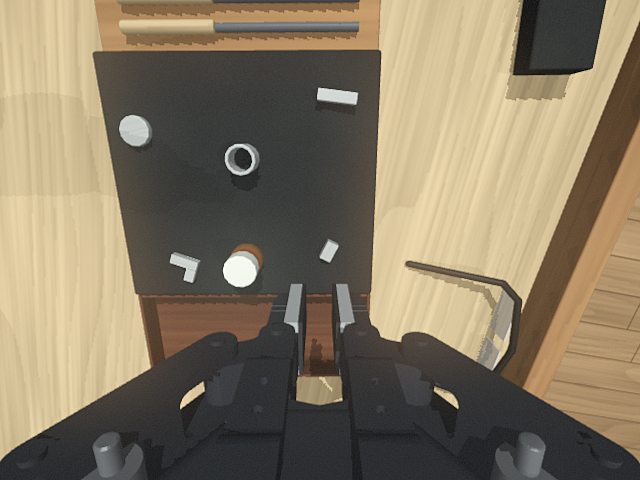

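The wrist view agrees: bar_short is at (329,251), bar_long (337,97), disc (135,131), L (186,266), jar (241,265) and ring (242,159). I'll lower the fingers behind bar_short first.

```bash
python3 -m jog '[{"fingers":0.012,"x":0,"y":0.010,"z":0.03,"rx":0,"ry":0,"rz":0},{"fingers":0.012,"x":0,"y":0,"z":0.04,"rx":0,"ry":0,"rz":0},{"fingers":0.012,"x":0,"y":0,"z":0.04,"rx":0,"ry":0,"rz":0},{"fingers":0.012,"x":0,"y":0,"z":0.03,"rx":0,"ry":0,"rz":0},{"fingers":0.012,"x":0,"y":0,"z":0.015,"rx":0,"ry":0,"rz":0},{"fingers":0.012,"x":0,"y":0,"z":0.006,"rx":0,"ry":0,"rz":0},{"fingers":0.012,"x":0,"y":0,"z":0,"rx":0,"ry":0,"rz":0}]'
python3 -c "
from h import *
go(.084,-.125,.043)"
```

```text
clock: 4.88
tcp_pos: [0.654, -0.0021, 0.0449]
orientation: [2.011, 2.412, 0.001]
contact_force: [0.1, 0.0, 0.2]
grip_width: 0.0116
gripper_force: 0.0
t 4.875 board [ 0.0844 -0.0293] z 0.0449 shift(tool)mm [-95.7   0.5   1.9] rz -0.52 tilt [0.001 0.   ] grip 0.0116 F [0.1 0.  0.2]
```

```bash
python3 -m jog '[{"fingers":0.012,"x":-0.0125,"y":0,"z":0.0015,"rx":0,"ry":0,"rz":0},{"fingers":0.012,"x":-0.0125,"y":0,"z":0,"rx":0,"ry":0,"rz":0},{"fingers":0.012,"x":-0.0125,"y":0,"z":0,"rx":0,"ry":0,"rz":0},{"fingers":0.012,"x":-0.0125,"y":0,"z":0,"rx":0,"ry":0,"rz":0},{"fingers":0.012,"x":-0.0125,"y":0,"z":0,"rx":0,"ry":0,"rz":0},{"fingers":0.012,"x":-0.0125,"y":0,"z":0,"rx":0,"ry":0,"rz":0},{"fingers":0.012,"x":-0.0125,"y":0,"z":0,"rx":0,"ry":0,"rz":0},{"fingers":0.012,"x":-0.0125,"y":0,"z":0,"rx":0,"ry":0,"rz":0}]'
python3 -m jog '[{"fingers":0.012,"x":-0.008,"y":0,"z":0,"rx":0,"ry":0,"rz":0},{"fingers":0.012,"x":0,"y":0,"z":0,"rx":0,"ry":0,"rz":0},{"fingers":0.012,"x":0,"y":0,"z":-0.03,"rx":0,"ry":0,"rz":0},{"fingers":0.012,"x":0,"y":0,"z":-0.04,"rx":0,"ry":0,"rz":0},{"fingers":0.012,"x":0,"y":0,"z":-0.04,"rx":0,"ry":0,"rz":0}]'
python3 - <<'E'
from h import *
go(.092,.112,.11)
p,d=r.grab_frame('side');cv2.imwrite('pics/s1.png',p[:,:,::-1])
for c in ['side','top']:
  if c=='top': r.grab_frame(c)
  for n in ['bar_short','flux_jar']:
    for q in r.landmark_of(n,c)[:2]: print(c,n,(tob(q['xyz'])*1e3).round(1),np.round(q['xyz'][2],3),round(q['score'],2))
E
```

```text
clock: 5.88
tcp_pos: [0.6716, -0.1014, 0.0427]
orientation: [2.011, 2.413, 0.0]
contact_force: [0.1, 1.0, -0.4]
grip_width: 0.012
gripper_force: 0.0
clock: 6.5
tcp_pos: [0.6727, -0.1074, 0.1538]
orientation: [-2.009, -2.414, -0.0]
contact_force: [0.2, -0.2, 0.2]
grip_width: 0.0121
gripper_force: 0.0
t 6.5 board [ 0.0828 -0.1362] z 0.1538 shift(tool)mm [248.2   7.3  44. ] rz -0.43 tilt [-0.0004  0.0006] grip 0.0121 F [ 0.2 -0.2  0.2]
side bar_short [ 84.1 -68.9] 0.038 0.51
side bar_short [-178.6 -421.3] 0.006 0.39
side flux_jar [ -0.8 -75.1] 0.039 0.51
top bar_short [-67.7 -85.2] 0.041 0.75
top bar_short [ 80.8 -67.9] 0.041 0.48
```

View pics/s1.png

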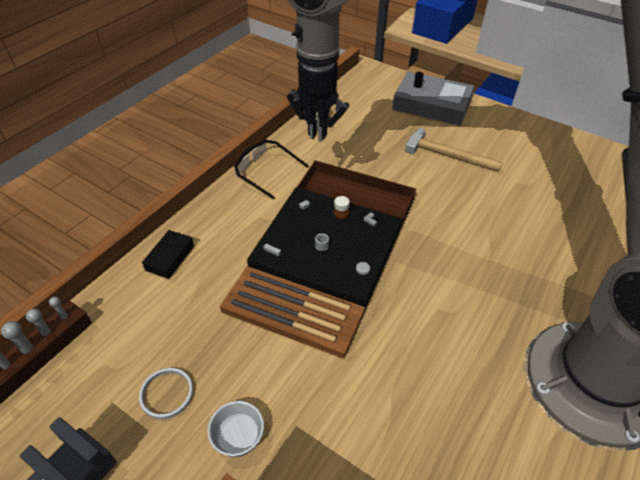

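The side view shows bar_short still on the board at about (305,204), so the fingers went over it or straddled it. I'll measure where the fingertips really are from wrist depth.

```bash
python3 - <<'E'
from h import *
o=r.get_obs();k=r.get_calibration('wrist');p,d=r.grab_frame('wrist');cv2.imwrite('pics/w2.png',p[:,:,::-1])
E=np.array(k['extrinsics']);M=R.from_rotvec(o['orientation']).as_matrix()
v,u=np.mgrid[0:480,0:640]; q=np.c_[u.ravel(),v.ravel(),np.ones(u.size)]@np.linalg.inv(k['mtx']).T*d.reshape(-1,1)
w=q@E[:3,:3].T+E[:3,3]; t=((w-o['tcp_pos'])@M).reshape(480,640,3)*1e3
ok=(d>0)&(t[...,2]<25)&(t[...,2]>-60)&(abs(t[...,1])<70)&(abs(t[...,0])<40)
for zz in range(-50,22,6):
    s=ok&(t[...,2]>=zz)&(t[...,2]<zz+6)
    if s.sum()>5:
        a=t[s]; L=a[a[:,1]<0]; H=a[a[:,1]>0]
        print(zz,s.sum(),[ (x[:,:2].min(0).round(),x[:,:2].max(0).round()) for x in (L,H) if len(x)])
print('max z',np.sort(t[ok][:,2])[-5:])
E
```

```text
-50 528 [(array([ -9., -20.]), array([14., -6.])), (array([-9.,  6.]), array([13., 19.]))]
-44 446 [(array([ -9., -20.]), array([13., -6.])), (array([-8.,  6.]), array([13., 19.]))]
-38 395 [(array([ -8., -19.]), array([14., -6.])), (array([-9.,  6.]), array([13., 19.]))]
-32 91 [(array([  8., -16.]), array([13., -6.])), (array([8., 6.]), array([13., 17.]))]
max z [-28.52287983 -28.49903511 -28.40367565 -28.39371912 -28.3148942 ]
```

View pics/w2.png

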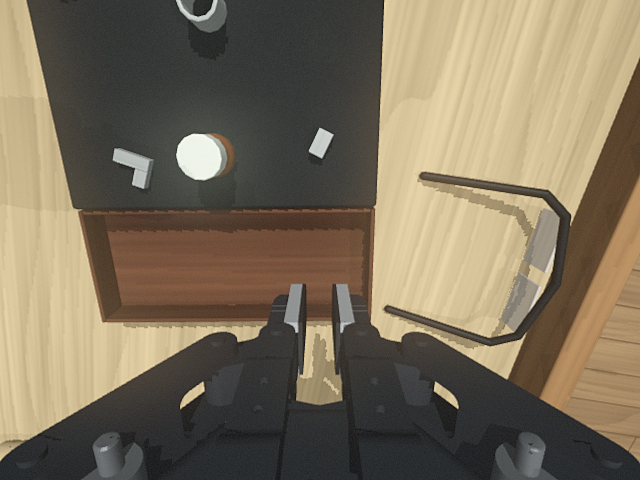

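The wrist depth puts the fingertips about 28 mm behind the reported TCP, which would explain the miss. I'll check against the side camera and the board's depth before going lower.

```bash
python3 - <<'E'
from h import *
o=r.get_obs();M=R.from_rotvec(o['orientation']).as_matrix()
def cloud(n):
    k=r.get_calibration(n);p,d=r.grab_frame(n);E=np.array(k['extrinsics'])
    v,u=np.mgrid[0:480,0:640]; q=np.c_[u.ravel(),v.ravel(),np.ones(u.size)]@np.linalg.inv(k['mtx']).T*d.reshape(-1,1)
    return (q@E[:3,:3].T+E[:3,3]).reshape(480,640,3),d
w,d=cloud('wrist'); print('board z wrist',np.median(w[40:60,250:350,2]), 'board edge/tray', w[260,230])
w,d=cloud('side'); t=(w-o['tcp_pos'])@M*1e3
print('board z side',w[225,350],w[262,300])
ok=(d>0)&(abs(t[...,0])<30)&(abs(t[...,1])<40)&(t[...,2]<60)
z=t[...,2][ok]; print('tip z in tool frame',np.sort(z)[-12:].round(1)); print(np.histogram(z,bins=range(-80,61,10)))
i=np.argwhere(ok&(t[...,2]>np.sort(z)[-12])); print(i[:6],t[i[:6,0],i[:6,1]].round(1))
E
```

```text
board z wrist 0.039833850741092025 board edge/tray [ 0.59102545 -0.16480475  0.00312656]
board z side [ 0.54417452 -0.04709696  0.03955258] [0.57414086 0.09774613 0.03888348]
tip z in tool frame [-29.5 -29.5 -29.5 -29.4 -29.4 -29.3 -29.1 -28.6 -27.7 -27.1 -25.9 -25.8]
(array([143,  62,  74,  75,  55,  12,   0,   0,   0,   0,   0,   0,   0,
         0]), array([-80, -70, -60, -50, -40, -30, -20, -10,   0,  10,  20,  30,  40,
        50,  60]))
[[135 316]
 [136 315]
 [137 315]
 [138 314]
 [139 310]
 [139 311]] [[ -6.4   5.8 -29.4]
 [ -2.8   6.5 -29.1]
 [ -3.6   6.9 -25.8]
 [  0.6   7.4 -25.9]
 [ 11.5  11.8 -29.5]
 [ 10.5   9.9 -29.3]]
```

Both cameras agree: the real tips end about 28 mm behind the reported TCP, and both put the board's top correctly at about 0.04. I'll go back behind bar_short and drop by that much extra, checking the gripper's width above the tips.

```bash
python3 -m jog '[{"fingers":0.012,"x":0.036,"y":0.002,"z":0,"rx":0,"ry":0,"rz":0},{"fingers":0.012,"x":0.036,"y":0,"z":0,"rx":0,"ry":0,"rz":-0.4},{"fingers":0.012,"x":0.036,"y":0,"z":0.02,"rx":0,"ry":0,"rz":0},{"fingers":0.012,"x":0,"y":0,"z":0.04,"rx":0,"ry":0,"rz":0},{"fingers":0.012,"x":0,"y":0,"z":0.04,"rx":0,"ry":0,"rz":0},{"fingers":0.012,"x":0,"y":0,"z":0.01,"rx":0,"ry":0,"rz":0},{"fingers":0.012,"x":0,"y":0,"z":0,"rx":0,"ry":0,"rz":0}]'
python3 - <<'E'
from h import *
o=r.get_obs();M=R.from_rotvec(o['orientation']).as_matrix(); go(.084,-.03,.016)
for n in ['wrist','side']:
    k=r.get_calibration(n);p,d=r.grab_frame(n);E=np.array(k['extrinsics'])
    v,u=np.mgrid[0:480,0:640]; q=np.c_[u.ravel(),v.ravel(),np.ones(u.size)]@np.linalg.inv(k['mtx']).T*d.reshape(-1,1)
    t=((q@E[:3,:3].T+E[:3,3])-o['tcp_pos'])@M*1e3; ok=(d.ravel()>0)&(abs(t[:,0])<60)&(abs(t[:,1])<110)
    for z in range(-150,10,10):
        a=t[ok&(t[:,2]>=z)&(t[:,2]<z+10)]
        if len(a)>4: print(n,z,a[:,:2].min(0).round(),a[:,:2].max(0).round(),len(a))
E
```

```text
clock: 7.82
tcp_pos: [0.655, -0.0018, 0.0424]
orientation: [-2.002, -2.42, 0.001]
contact_force: [-0.7, -0.6, 0.8]
grip_width: 0.012
gripper_force: 0.0
t 7.825 board [ 0.0854 -0.0292] z 0.0424 shift(tool)mm [-0.8 -1.3 26.4] rz -0.11 tilt [-0.0011  0.0003] grip 0.012 F [-0.7 -0.6  0.8]
wrist -130 [ 12. -61.] [23. 61.] 6587
wrist -120 [ -1. -64.] [22. 64.] 20896
wrist -110 [-10. -61.] [20. 60.] 14837
wrist -100 [-10. -56.] [20. 55.] 9448
wrist -90 [-11. -48.] [18. 48.] 8318
wrist -80 [-10. -42.] [16. 41.] 4029
wrist -70 [-11. -28.] [16. 27.] 1426
wrist -60 [-10. -20.] [14. 19.] 852
wrist -50 [-35. -97.] [14. 19.] 835
wrist -40 [ -39. -101.] [13. 19.] 1200
wrist -30 [-34. -99.] [60. 12.] 991
wrist -20 [ -38. -101.] [ 60. -69.] 1385
wrist -10 [ -46. -102.] [60.  7.] 1899
wrist 0 [ -60. -110.] [60. 45.] 41587
side -150 [ -7. -41.] [14. 39.] 57
side -140 [ -7. -47.] [22. 45.] 163
side -130 [-13. -63.] [23. 63.] 267
side -120 [-12. -63.] [20. 63.] 182
side -110 [ -6. -57.] [19. 58.] 143
side -100 [-15. -50.] [19. 52.] 131
side -90 [-11. -45.] [15. 48.] 146
side -80 [-10. -37.] [17. 42.] 120
side -70 [-10. -20.] [14. 21.] 52
side -60 [ -8. -20.] [13. 19.] 60
side -50 [ -57. -100.] [14. 21.] 118
side -40 [ -58. -102.] [12. 19.] 145
side -30 [ -51. -102.] [60.  7.] 60
side -20 [ -51. -103.] [58. -9.] 109
side -10 [ -59. -110.] [59. 42.] 259
side 0 [ -60. -110.] [60. 45.] 2128
```

```bash
python3 -m jog '[{"fingers":0.012,"x":0,"y":0,"z":0.015,"rx":0,"ry":0,"rz":0},{"fingers":0.012,"x":0,"y":0,"z":0.008,"rx":0,"ry":0,"rz":0},{"fingers":0.012,"x":0,"y":0,"z":0.003,"rx":0,"ry":0,"rz":0},{"fingers":0.012,"x":0,"y":0,"z":0,"rx":0,"ry":0,"rz":0}]'
```

```text
clock: 8.43
tcp_pos: [0.655, -0.0019, 0.0164]
orientation: [-2.003, -2.42, 0.0]
contact_force: [1.0, 0.3, -0.5]
grip_width: 0.0119
gripper_force: 0.0
```

```bash
python3 -m jog '[{"fingers":0.012,"x":-0.0125,"y":-0.001,"z":0,"rx":0,"ry":0,"rz":0},{"fingers":0.012,"x":-0.0125,"y":0,"z":0,"rx":0,"ry":0,"rz":0},{"fingers":0.012,"x":-0.0125,"y":0,"z":0,"rx":0,"ry":0,"rz":0},{"fingers":0.012,"x":-0.0125,"y":0,"z":0,"rx":0,"ry":0,"rz":0}]'
python3 - <<'E'
from h import *
go(.084,-.13,.016); k=r.get_calibration('wrist');p,d=r.grab_frame('wrist');cv2.imwrite('pics/w3.png',p[:,:,::-1])
E
```

```text
clock: 8.93
tcp_pos: [0.6638, -0.0527, 0.0168]
orientation: [2.004, 2.419, -0.0]
contact_force: [0.6, 1.7, -0.6]
grip_width: 0.0119
gripper_force: 0.2
t 8.925 board [ 0.0844 -0.0808] z 0.0168 shift(tool)mm [-49.2  -0.3   0.8] rz -0.16 tilt [ 0.0002 -0.0002] grip 0.0119 F [ 0.6  1.7 -0.6]
```

View pics/w3.png

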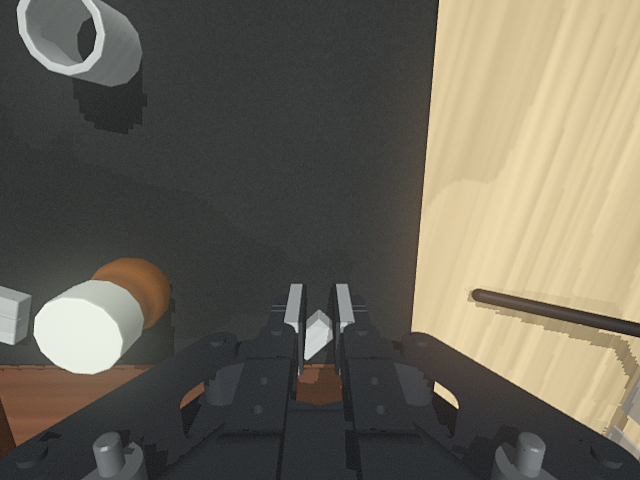

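bar_short is now moving, but its corner is slipping into the finger gap (317,335). I'll back off, narrow the gap and push on.

```bash
python3 -m jog '[{"fingers":0.012,"x":0.015,"y":0,"z":0,"rx":0,"ry":0,"rz":0},{"fingers":0.012,"x":0.015,"y":0,"z":0,"rx":0,"ry":0,"rz":0},{"fingers":0.002,"x":0.004,"y":0,"z":0,"rx":0,"ry":0,"rz":0},{"fingers":0.002,"x":0,"y":0,"z":0,"rx":0,"ry":0,"rz":0},{"fingers":0.002,"x":0,"y":0,"z":0,"rx":0,"ry":0,"rz":0}]'
python3 -m jog '[{"fingers":0.002,"x":-0.0125,"y":0,"z":0,"rx":0,"ry":0,"rz":0},{"fingers":0.002,"x":-0.0125,"y":0,"z":0,"rx":0,"ry":0,"rz":0},{"fingers":0.002,"x":-0.011,"y":0,"z":0,"rx":0,"ry":0,"rz":0},{"fingers":0.002,"x":-0.011,"y":0,"z":0,"rx":0,"ry":0,"rz":0},{"fingers":0.002,"x":-0.011,"y":0,"z":0,"rx":0,"ry":0,"rz":0},{"fingers":0.002,"x":-0.011,"y":0,"z":0,"rx":0,"ry":0,"rz":0},{"fingers":0.002,"x":-0.011,"y":0,"z":0,"rx":0,"ry":0,"rz":0},{"fingers":0.002,"x":-0.008,"y":0,"z":0,"rx":0,"ry":0,"rz":0}]'
python3 - <<'E'
from h import *
go(.084,-.13,.016); p,d=r.grab_frame('side');cv2.imwrite('pics/s2.png',cv2.resize(p[130:330,200:460,::-1],None,fx=3,fy=3,interpolation=2))
for q in r.landmark_of('bar_short','side')[:3]: print((tob(q['xyz'])*1e3).round(1),np.round(q['xyz'][2],3),round(q['score'],2))
E
```

```text
clock: 9.6
tcp_pos: [0.6572, -0.0183, 0.0167]
orientation: [2.003, 2.42, -0.001]
contact_force: [0.1, -0.4, 0.3]
grip_width: 0.002
gripper_force: 0.0
clock: 10.6
tcp_pos: [0.6737, -0.1052, 0.0166]
orientation: [2.003, 2.42, -0.0]
contact_force: [0.1, 0.3, -0.0]
grip_width: 0.0021
gripper_force: 0.0
t 10.6 board [ 0.0842 -0.1343] z 0.0166 shift(tool)mm [ 4.3 -0.2  0.6] rz -0.13 tilt [-0.0001 -0.0002] grip 0.0021 F [ 0.1  0.3 -0. ]
```

View pics/s2.png

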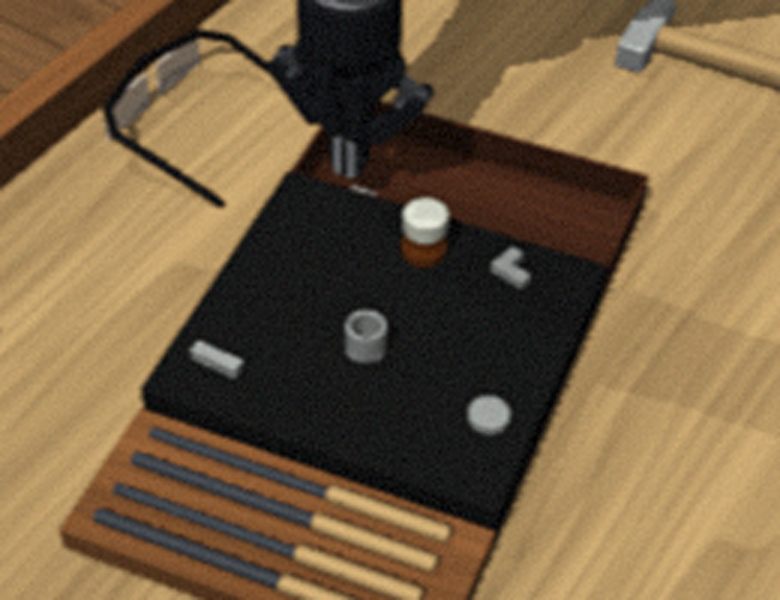

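bar_short has gone over the edge; only a sliver shows, beside the tray wall at (363,188). Next is bar_long, with a wider gap.

```bash
python3 -m jog '[{"fingers":0.002,"x":0,"y":0,"z":-0.03,"rx":0,"ry":0,"rz":0},{"fingers":0.016,"x":0,"y":0,"z":-0.03,"rx":0,"ry":0,"rz":0},{"fingers":0.016,"x":0.05,"y":0.0075,"z":0,"rx":0,"ry":0,"rz":0},{"fingers":0.016,"x":0.05,"y":0,"z":0,"rx":0,"ry":0,"rz":0},{"fingers":0.016,"x":0.05,"y":0,"z":0,"rx":0,"ry":0,"rz":0},{"fingers":0.016,"x":0.05,"y":0,"z":0,"rx":0,"ry":0,"rz":0},{"fingers":0.016,"x":0.052,"y":0,"z":0,"rx":0,"ry":0,"rz":0},{"fingers":0.016,"x":0,"y":0,"z":0,"rx":0,"ry":0,"rz":0}]'
python3 -c "
from h import *
go(.092,.118,.0165)
k=r.get_calibration('top');r.grab_frame('top')
for n in ['bar_short','bar_long']:
    for q in r.landmark_of(n,'top')[:2]: print(n,(tob(q['xyz'])*1e3).round(1),np.round(q['xyz'][2],3),round(q['score'],2))
"
```

```text
clock: 11.7
tcp_pos: [0.6317, 0.1525, 0.0774]
orientation: [-1.99, -2.428, -0.005]
contact_force: [0.1, -0.3, 0.3]
grip_width: 0.0161
gripper_force: 0.0
t 11.7 board [0.0917 0.1267] z 0.0774 shift(tool)mm [-9.   0.2 60.9] rz 0.45 tilt [-0.0001  0.0042] grip 0.0161 F [ 0.1 -0.3  0.3]
bar_short [  72.8 -133.6] 0.011 0.41
bar_short [  2.8 177.3] -0.0 0.19
```

```bash
python3 -m jog '[{"fingers":0.016,"x":-0.006,"y":0,"z":0.035,"rx":0,"ry":0,"rz":0.4},{"fingers":0.016,"x":0,"y":0,"z":0.02,"rx":0,"ry":0,"rz":0},{"fingers":0.016,"x":0,"y":0,"z":0.006,"rx":0,"ry":0,"rz":0},{"fingers":0.016,"x":0,"y":0,"z":0,"rx":0,"ry":0,"rz":0}]'
python3 -m jog '[{"fingers":0.016,"x":-0.013,"y":0,"z":0,"rx":0,"ry":0,"rz":0},{"fingers":0.016,"x":-0.013,"y":0,"z":0,"rx":0,"ry":0,"rz":0},{"fingers":0.016,"x":-0.013,"y":0,"z":0,"rx":0,"ry":0,"rz":0},{"fingers":0.016,"x":-0.013,"y":0,"z":0,"rx":0,"ry":0,"rz":0},{"fingers":0.016,"x":-0.013,"y":0,"z":0,"rx":0,"ry":0,"rz":0},{"fingers":0.016,"x":-0.013,"y":0,"z":0,"rx":0,"ry":0,"rz":0},{"fingers":0.016,"x":-0.013,"y":0,"z":0,"rx":0,"ry":0,"rz":0},{"fingers":0.016,"x":-0.013,"y":0,"z":0,"rx":0,"ry":0,"rz":0}]'
python3 - <<'E'
from h import *
go(.092,-.134,.0165); p,d=r.grab_frame('wrist');p2,_=r.grab_frame('side'); cv2.imwrite('pics/w4.png',np.hstack([cv2.resize(p[200:440,160:480,::-1],(400,300)),cv2.resize(p2[130:330,200:460,::-1],(400,308))[:300]]))
E
```

```text
clock: 12.35
tcp_pos: [0.6352, 0.1385, 0.0159]
orientation: [2.012, 2.413, 0.0]
contact_force: [-0.0, 0.2, 0.4]
grip_width: 0.016
gripper_force: 0.0
clock: 13.35
tcp_pos: [0.6538, 0.0357, 0.0157]
orientation: [-2.011, -2.413, -0.0]
contact_force: [-0.1, 0.7, 0.5]
grip_width: 0.0161
gripper_force: 0.3
t 13.35 board [0.0913 0.0078] z 0.0157 shift(tool)mm [-141.8    1.9   -0.8] rz -0.5 tilt [-0.  0.] grip 0.0161 F [-0.1  0.7  0.5]
```

View pics/w4.png

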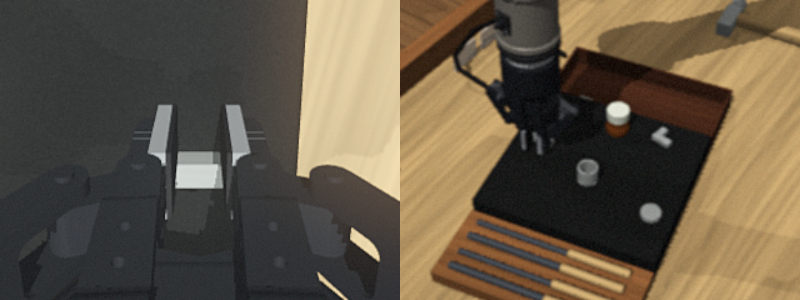

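The wrist half shows bar_long flat across both fingertips (198,175), pushed squarely. On to the edge.

```bash
python3 -m jog '[{"fingers":0.016,"x":-0.013,"y":0,"z":0,"rx":0,"ry":0,"rz":0},{"fingers":0.016,"x":-0.013,"y":0,"z":0,"rx":0,"ry":0,"rz":0},{"fingers":0.016,"x":-0.013,"y":0,"z":0,"rx":0,"ry":0,"rz":0},{"fingers":0.016,"x":-0.013,"y":0,"z":0,"rx":0,"ry":0,"rz":0},{"fingers":0.016,"x":-0.013,"y":0,"z":0,"rx":0,"ry":0,"rz":0},{"fingers":0.016,"x":-0.013,"y":0,"z":0,"rx":0,"ry":0,"rz":0},{"fingers":0.016,"x":-0.013,"y":0,"z":0,"rx":0,"ry":0,"rz":0},{"fingers":0.016,"x":-0.013,"y":0,"z":0,"rx":0,"ry":0,"rz":0}]'
python3 -m jog '[{"fingers":0.016,"x":-0.013,"y":0,"z":0,"rx":0,"ry":0,"rz":0},{"fingers":0.016,"x":-0.013,"y":0,"z":0,"rx":0,"ry":0,"rz":0},{"fingers":0.016,"x":-0.012,"y":0,"z":0,"rx":0,"ry":0,"rz":0},{"fingers":0.016,"x":0,"y":0,"z":0,"rx":0,"ry":0,"rz":0},{"fingers":0.016,"x":0,"y":0,"z":-0.04,"rx":0,"ry":0,"rz":0},{"fingers":0.016,"x":0,"y":0,"z":-0.05,"rx":0,"ry":0,"rz":0},{"fingers":0.004,"x":0,"y":0,"z":0,"rx":0,"ry":0,"rz":0}]'
python3 -c "
from h import *
go(-.068,-.05,.1065)
for c in ['top','wrist']:
  r.grab_frame(c)
  for n in ['bar_short','bar_long','angle','flux_jar','bezel']:
    for q in r.landmark_of(n,c)[:1]: print(c,n,(tob(q['xyz'])*1e3).round(1),np.round(q['xyz'][2],3),round(q['score'],2))
"
```

```text
clock: 14.45
tcp_pos: [0.6726, -0.0667, 0.0157]
orientation: [-2.011, -2.413, 0.0]
contact_force: [0.1, 0.6, -0.3]
grip_width: 0.0158
gripper_force: 0.2
clock: 15.32
tcp_pos: [0.6826, -0.102, 0.1107]
orientation: [2.006, 2.409, 0.008]
contact_force: [0.2, 0.7, -0.0]
grip_width: 0.004
gripper_force: 0.0
t 15.325 board [ 0.0936 -0.1328] z 0.1107 shift(tool)mm [  81.5 -162.3    2.8] rz -0.45 tilt [ 0.0084 -0.0001] grip 0.004 F [ 0.2  0.7 -0. ]
top bar_long [  94.7 -135.3] 0.021 0.56
top angle [-70.3 -86.6] 0.038 0.6
top bezel [ 3.7 27.1] 0.04 0.48
wrist bar_short [  76.7 -136. ] 0.008 0.82
wrist bar_long [  95.3 -130.9] 0.02 0.8
wrist angle [-70.6 -85.9] 0.039 0.89
wrist flux_jar [  5.8 -74. ] 0.039 0.81
```

Both bars are in the tray (z 0.008 and 0.020, below the rim). Next is the L: its flat back faces +y, which suits two fingertips.

```bash
python3 -m jog '[{"fingers":0.012,"x":0.043,"y":0,"z":0,"rx":0,"ry":0,"rz":0},{"fingers":0.012,"x":0.043,"y":0,"z":0,"rx":0,"ry":0,"rz":-0.4},{"fingers":0.012,"x":0,"y":-0.04,"z":0,"rx":0,"ry":0,"rz":0},{"fingers":0.012,"x":0,"y":-0.04,"z":0,"rx":0,"ry":0,"rz":0},{"fingers":0.012,"x":0,"y":-0.04,"z":0,"rx":0,"ry":0,"rz":0},{"fingers":0.012,"x":0,"y":-0.04,"z":0,"rx":0,"ry":0,"rz":0},{"fingers":0.012,"x":0,"y":0,"z":0,"rx":0,"ry":0,"rz":0}]'
python3 -c "
from h import *
go(-.068,-.046,.0165)
r.grab_frame('wrist')
for n in ['angle','disc','flux_jar','bezel']:
    for q in r.landmark_of(n,'wrist')[:1]: print(n,(tob(q['xyz'])*1e3).round(1),np.round(q['xyz'][2],3),round(q['score'],2))
"
```

```text
clock: 16.8
tcp_pos: [0.5037, -0.0497, 0.1055]
orientation: [-2.004, -2.419, 0.005]
contact_force: [0.1, 0.8, -0.7]
grip_width: 0.0119
gripper_force: 0.0
t 16.8 board [-0.0722 -0.0477] z 0.1055 shift(tool)mm [ 1.8  4.5 89. ] rz -0.16 tilt [-0.0024 -0.0018] grip 0.0119 F [ 0.1  0.8 -0.7]
angle [-69.4 -82.7] 0.04 0.93
disc [-93.6  53.6] 0.038 0.89
flux_jar [  2.4 -73.2] 0.036 0.73
bezel [ 0.3 25.7] 0.043 0.83
```

```bash
python3 -m jog '[{"fingers":0.012,"x":0.005,"y":0.003,"z":0.03,"rx":0,"ry":0,"rz":0},{"fingers":0.012,"x":0,"y":0,"z":0.035,"rx":0,"ry":0,"rz":0},{"fingers":0.012,"x":0,"y":0,"z":0.019,"rx":0,"ry":0,"rz":0},{"fingers":0.012,"x":0,"y":0,"z":0.005,"rx":0,"ry":0,"rz":0},{"fingers":0.012,"x":0,"y":0,"z":0,"rx":0,"ry":0,"rz":0}]'
python3 -m jog '[{"fingers":0.012,"x":-0.011,"y":0,"z":0,"rx":0,"ry":0,"rz":0},{"fingers":0.012,"x":-0.011,"y":0,"z":0,"rx":0,"ry":0,"rz":0},{"fingers":0.012,"x":-0.011,"y":0,"z":0,"rx":0,"ry":0,"rz":0},{"fingers":0.012,"x":-0.011,"y":0,"z":0,"rx":0,"ry":0,"rz":0}]'
python3 - <<'E'
from h import *
go(-.068,-.135,.0165); p,d=r.grab_frame('wrist');p2,_=r.grab_frame('side'); cv2.imwrite('pics/w5.png',np.hstack([cv2.resize(p[200:440,160:480,::-1],(400,300)),cv2.resize(p2[130:330,200:460,::-1],(400,308))[:300]]))
E
```

```text
clock: 17.68
tcp_pos: [0.5092, -0.0429, 0.0171]
orientation: [2.003, 2.42, 0.001]
contact_force: [-0.3, 0.9, -0.1]
grip_width: 0.0118
gripper_force: 0.0
clock: 18.18
tcp_pos: [0.5171, -0.0874, 0.0169]
orientation: [2.004, 2.419, 0.0]
contact_force: [-0.2, 0.3, 0.2]
grip_width: 0.0121
gripper_force: 0.2
t 18.175 board [-0.0662 -0.0873] z 0.0169 shift(tool)mm [-47.8  -1.7   0.4] rz -0.15 tilt [ 0.0004 -0.0002] grip 0.0121 F [-0.2  0.3  0.2]
```

View pics/w5.png

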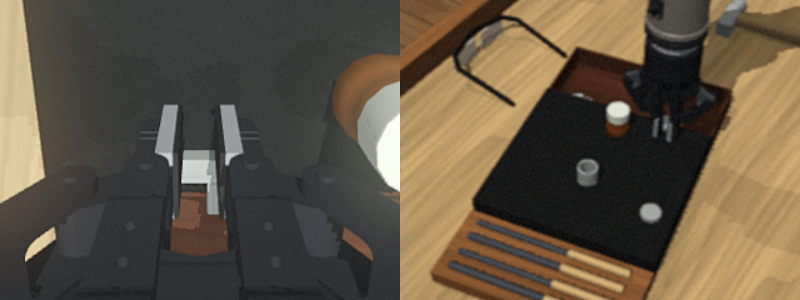

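The L sits square against both tips (200,170) and the jar is clear. I'll finish the push, then move to the disc.

```bash
python3 -m jog '[{"fingers":0.012,"x":-0.012,"y":0,"z":0,"rx":0,"ry":0,"rz":0},{"fingers":0.012,"x":-0.012,"y":0,"z":0,"rx":0,"ry":0,"rz":0},{"fingers":0.012,"x":-0.012,"y":0,"z":0,"rx":0,"ry":0,"rz":0},{"fingers":0.012,"x":-0.013,"y":0,"z":0,"rx":0,"ry":0,"rz":0},{"fingers":0.012,"x":0,"y":0,"z":0,"rx":0,"ry":0,"rz":0},{"fingers":0.012,"x":0,"y":0,"z":-0.04,"rx":0,"ry":0,"rz":0},{"fingers":0.012,"x":0,"y":0,"z":-0.05,"rx":0,"ry":0,"rz":0}]'
python3 -m jog '[{"fingers":0.012,"x":0.045,"y":-0.007,"z":0,"rx":0,"ry":0,"rz":0},{"fingers":0.012,"x":0.045,"y":-0.007,"z":0,"rx":0,"ry":0,"rz":0},{"fingers":0.012,"x":0.045,"y":-0.007,"z":0,"rx":0,"ry":0,"rz":0},{"fingers":0.012,"x":0.045,"y":-0.007,"z":0,"rx":0,"ry":0,"rz":0},{"fingers":0.012,"x":0.045,"y":0,"z":0,"rx":0,"ry":0,"rz":0},{"fingers":0.012,"x":0.008,"y":0,"z":0,"rx":0,"ry":0,"rz":0},{"fingers":0.012,"x":0,"y":0,"z":0,"rx":0,"ry":0,"rz":0}]'
python3 -c "
from h import *
go(-.096,.092,.0165)
for c in ['top','side']:
  r.grab_frame(c)
  for n in ['angle','disc','flux_jar','bezel']:
    for q in r.landmark_of(n,c)[:1]: print(c,n,(tob(q['xyz'])*1e3).round(1),np.round(q['xyz'][2],3),round(q['score'],2))
"
```

```text
clock: 19.15
tcp_pos: [0.5249, -0.1336, 0.1068]
orientation: [-2.0, -2.419, 0.001]
contact_force: [0.0, -0.4, 0.3]
grip_width: 0.0121
gripper_force: 0.0
clock: 20.02
tcp_pos: [0.4548, 0.0895, 0.1067]
orientation: [2.001, 2.422, -0.0]
contact_force: [-0.2, -0.7, 0.2]
grip_width: 0.0119
gripper_force: 0.0
t 20.025 board [-0.094   0.0983] z 0.1067 shift(tool)mm [-6.3 -2.  90.2] rz -0.01 tilt [-0.0001 -0.0002] grip 0.0119 F [-0.2 -0.7  0.2]
top angle [ 5.2 29.3] 0.037 0.52
top disc [-96.4  50.5] 0.037 0.43
top flux_jar [  0.3 -73.8] 0.039 0.49
top bezel [130.8 413.3] -0.0 0.68
side disc [-95.3  52.4] 0.038 0.58
```

```bash
python3 -m jog '[{"fingers":0.016,"x":0,"y":-0.002,"z":0.035,"rx":0,"ry":0,"rz":0},{"fingers":0.016,"x":0,"y":0,"z":0.035,"rx":0,"ry":0,"rz":0},{"fingers":0.016,"x":0,"y":0,"z":0.015,"rx":0,"ry":0,"rz":0},{"fingers":0.016,"x":0,"y":0,"z":0.005,"rx":0,"ry":0,"rz":0},{"fingers":0.016,"x":0,"y":0,"z":0,"rx":0,"ry":0,"rz":0}]'
python3 -m jog '[{"fingers":0.016,"x":-0.011,"y":0,"z":0,"rx":0,"ry":0,"rz":0},{"fingers":0.016,"x":-0.011,"y":0,"z":0,"rx":0,"ry":0,"rz":0},{"fingers":0.016,"x":-0.012,"y":0,"z":0,"rx":0,"ry":0,"rz":0},{"fingers":0.016,"x":-0.012,"y":0,"z":0,"rx":0,"ry":0,"rz":0},{"fingers":0.016,"x":-0.012,"y":0,"z":0,"rx":0,"ry":0,"rz":0},{"fingers":0.016,"x":-0.012,"y":0,"z":0,"rx":0,"ry":0,"rz":0},{"fingers":0.016,"x":-0.012,"y":0,"z":0,"rx":0,"ry":0,"rz":0},{"fingers":0.016,"x":-0.012,"y":0,"z":0,"rx":0,"ry":0,"rz":0}]'
python3 -c "
from h import *
go(-.096,-.137,.0165)"
python3 -m jog '[{"fingers":0.016,"x":-0.012,"y":0,"z":0,"rx":0,"ry":0,"rz":0},{"fingers":0.016,"x":-0.012,"y":0,"z":0,"rx":0,"ry":0,"rz":0},{"fingers":0.016,"x":-0.012,"y":0,"z":0,"rx":0,"ry":0,"rz":0},{"fingers":0.016,"x":-0.012,"y":0,"z":0,"rx":0,"ry":0,"rz":0},{"fingers":0.016,"x":-0.012,"y":0,"z":0,"rx":0,"ry":0,"rz":0},{"fingers":0.016,"x":-0.012,"y":0,"z":0,"rx":0,"ry":0,"rz":0},{"fingers":0.016,"x":-0.012,"y":0,"z":0,"rx":0,"ry":0,"rz":0},{"fingers":0.016,"x":-0.012,"y":0,"z":0,"rx":0,"ry":0,"rz":0}]'
python3 -c "
from h import *
go(-.096,-.140,.0165)"
```

```text
clock: 21.15
tcp_pos: [0.4534, 0.0891, 0.0172]
orientation: [2.003, 2.42, 0.001]
contact_force: [0.9, 1.3, 0.5]
grip_width: 0.0159
gripper_force: 0.0
clock: 22.15
tcp_pos: [0.4707, -0.0042, 0.0167]
orientation: [-2.003, -2.42, -0.0]
contact_force: [-0.6, 0.9, 0.2]
grip_width: 0.0161
gripper_force: 0.5
t 22.15 board [-0.096   0.0032] z 0.0167 shift(tool)mm [-140.2    0.3    0.2] rz -0.1 tilt [-0.  0.] grip 0.0161 F [-0.6  0.9  0.2]
clock: 23.15
tcp_pos: [0.4886, -0.0986, 0.0167]
orientation: [-2.003, -2.42, 0.0]
contact_force: [-0.1, 0.6, 1.1]
grip_width: 0.016
gripper_force: 0.5
t 23.15 board [-0.0963 -0.0928] z 0.0167 shift(tool)mm [-47.2   0.3   0.2] rz -0.1 tilt [-0.0001 -0.    ] grip 0.016 F [-0.1  0.6  1.1]
```

```bash
python3 -m jog '[{"fingers":0.016,"x":-0.012,"y":0,"z":0,"rx":0,"ry":0,"rz":0},{"fingers":0.016,"x":-0.012,"y":0,"z":0,"rx":0,"ry":0,"rz":0},{"fingers":0.016,"x":-0.012,"y":0,"z":0,"rx":0,"ry":0,"rz":0},{"fingers":0.016,"x":-0.012,"y":0,"z":0,"rx":0,"ry":0,"rz":0},{"fingers":0.016,"x":0,"y":0,"z":0,"rx":0,"ry":0,"rz":0},{"fingers":0.016,"x":0,"y":0,"z":-0.01,"rx":0,"ry":0,"rz":0},{"fingers":0.016,"x":0,"y":0,"z":-0.04,"rx":0,"ry":0,"rz":0},{"fingers":0.016,"x":0,"y":0,"z":-0.05,"rx":0,"ry":0,"rz":0}]'
python3 -m jog '[{"fingers":0.016,"x":-0.03,"y":0.02,"z":-0.03,"rx":0,"ry":0,"rz":0},{"fingers":0.016,"x":-0.03,"y":0.03,"z":-0.03,"rx":0,"ry":0,"rz":0},{"fingers":0.016,"x":0,"y":0.03,"z":-0.03,"rx":0,"ry":0,"rz":0},{"fingers":0.016,"x":0,"y":0,"z":0,"rx":0,"ry":0,"rz":0}]'
python3 - <<'E'
from h import *
go(0,0,.2)
ps=[]
for c in ['wrist','top','side']:
  p,_=r.grab_frame(c); ps.append(p[:,:,::-1])
  for n in ['bar_short','bar_long','angle','disc','flux_jar','bezel','tin','tin_band','hammer']:
    for q in r.landmark_of(n,c)[:1]: print(c,n,(tob(q['xyz'])*1e3).round(1),np.round(q['xyz'][2],3),round(q['score'],2))
cv2.imwrite('pics/w6.png',np.hstack([cv2.resize(ps[0],(400,300)),cv2.resize(ps[2][130:330,200:460],(400,300))]))
E
```

```text
clock: 24.15
tcp_pos: [0.4967, -0.1438, 0.1177]
orientation: [-2.0, -2.42, 0.0]
contact_force: [-0.2, -0.5, -0.0]
grip_width: 0.0155
gripper_force: 0.0
clock: 24.65
tcp_pos: [0.5907, -0.187, 0.2099]
orientation: [1.997, 2.419, 0.007]
contact_force: [-0.8, 0.2, -0.1]
grip_width: 0.0162
gripper_force: 0.0
t 24.65 board [-0.0127 -0.1989] z 0.2099 shift(tool)mm [198.9  12.8   9.8] rz 0.04 tilt [0.0062 0.0004] grip 0.0162 F [-0.8  0.2 -0.1]
wrist bar_short [  94.6 -126.5] 0.021 0.68
wrist bar_long [  96.7 -129.1] 0.022 0.78
wrist angle [ -59.4 -151.9] 0.017 0.81
wrist disc [ -95.2 -147.2] 0.01 0.86
wrist flux_jar [  3.1 -72.2] 0.037 0.95
wrist bezel [-1.9 -2.3] 0.002 0.34
wrist tin_band [ -94.7 -150.8] 0.012 0.2
wrist hammer [ -61.4 -153.7] 0.019 0.18
top bar_short [  73.4 -133.2] 0.012 0.45
top angle [ -63.5 -152. ] 0.019 0.55
top disc [ -95.2 -149.3] 0.009 0.68
top flux_jar [ -0.5 -77.2] 0.04 0.61
top bezel [ 4.2 31. ] 0.041 0.38
top tin [-20.9 435.5] -0.002 0.78
top tin_band [130.4 416.1] -0.0 0.57
side bar_long [-19.9 431.4] 0.002 0.53
side angle [ -56.4 -151.8] 0.018 0.6
side disc [ -92.6 -149.1] 0.011 0.58
side flux_jar [ -0.9 -72. ] 0.039 0.83
side bezel [ 2.4 25.1] 0.042 0.59
side tin [-22.6 432.7] 0.002 0.77
side hammer [-181.4 -423. ] 0.003 0.8
```

View pics/w6.png

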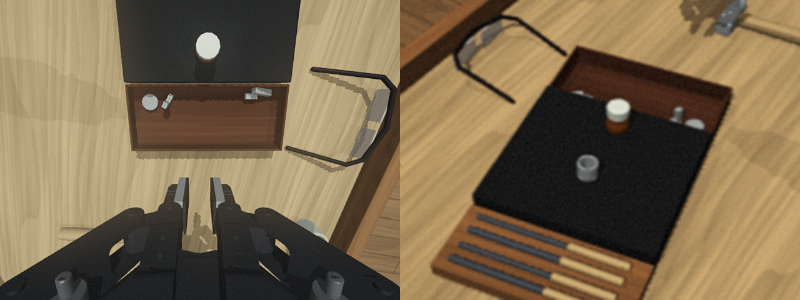

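All four are in the tray: disc (150,102), L (168,101), and the two bars at (258,94) near the wall. I'll check quickly from depth that bar_long isn't hanging on the rim.

```bash
python3 - <<'E'
from h import *
k=r.get_calibration('wrist');p,d=r.grab_frame('wrist');E=np.array(k['extrinsics'])
v,u=np.mgrid[0:480,0:640]; q=np.c_[u.ravel(),v.ravel(),np.ones(u.size)]@np.linalg.inv(k['mtx']).T*d.reshape(-1,1)
w=(q@E[:3,:3].T+E[:3,3]).reshape(480,640,3); b=tob(w)*1e3
hsv=cv2.cvtColor(p,cv2.COLOR_RGB2HSV); m=(hsv[...,1]<60)&(hsv[...,2]>70)&(b[...,1]<-115)&(b[...,1]>-228)&(abs(b[...,0])<128)&(w[...,2]<.06)
n,l,s,c=cv2.connectedComponentsWithStats(m.astype(np.uint8))
for i in range(1,n):
    if s[i,4]>15: a=l==i; print(c[i].round(),s[i,4],'bmin',b[a].min(0).round(),'max',b[a].max(0).round(),'z',(np.percentile(w[a][:,2],[2,50,98])*1e3).round(1))
cv2.imwrite('pics/w7.png',cv2.resize(p[120:180,370:460,::-1],None,fx=8,fy=8,interpolation=2))
E
```

```text
[418. 148.] 599 bmin [  65. -144.] max [ 114. -123.] z [ 3.3 17.7 29.8]
[244. 162.] 564 bmin [-112. -162.] max [ -83. -135.] z [ 4.  11.6 13.3]
[272. 161.] 242 bmin [ -78. -160.] max [ -56. -134.] z [ 3.5 14.5 33.1]
```

View pics/w7.png

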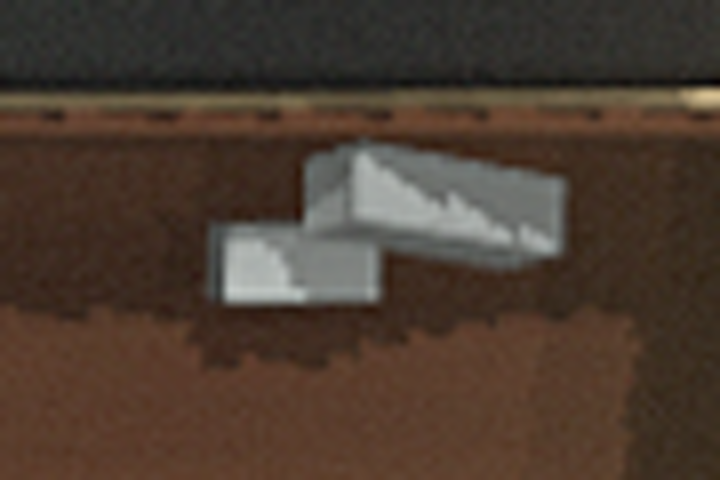

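The bars lie fully inside the wall, with bar_long leaning on bar_short and topping out near 30 mm, below the rim. Handing in.

```bash
python3 -c "
from h import *
print(r.hand_in(), r.get_obs()['clock'])"
```

```text
the job is handed in; nothing more can be done
the job is handed in; nothing more can be done
```

I swept all four offcuts into the scrap tray and handed the job in at about 25 s on the robot's clock. By the last camera checks the jar and ring were standing where they started and nothing else had been knocked; the hand-in gave no verdict.

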